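Unlock the bath's valuables box

TASK

Unlock the green valuables box on the bath ledge: turn its dial right (clockwise) to two pips, then left to one pip, resting a moment with each number at the red pointer, then ease it right again into the yellow three-pip band until you feel it come up against its stop, taking care never to force it past that feel. Then let go of the dial, slide the brass-posted bolt all the way towards the dial, clear of its staple, and let go. Leave everything else on the ledge where it is.

Things in the scene. Friction and masses are not known exactly. Their poses are not given: they have to be found in the camera images.
- lockbox: green steel valuables box fixed to the ledge, 170 (its x) x 300 (its y) x 90 mm tall; origin under its centre, z up. On top: the dial at y = -75 mm, the bolt along the line x = 0, and at the +y end a grey hatch with a steel staple at y = +72 mm (28 mm wide, 23 mm tall)
- dial (a joint): dial angle, rad; grows anticlockwise (left) seen from above, falls clockwise (right). At 0 the bar grip lies along the box's x. Two pips are at the pointer at -0.25, one pip at +0.35 (rest within 0.10 for half a second). The yellow three-pip band spans -0.50 to -1.20; the lock is worn, so the stop lies anywhere from -0.55 to -1.15 and can only be felt
- dial_grip (a point): point on the dial's axis in its upright aluminium bar grip, 34 mm above the box's top; turns with the dial, x along the bar. The bar is 52 mm long, 12 mm thick, 30 mm tall (top 46 mm above the box), on a black disc 92 mm across whose top is 16 mm above the box. The dial turns with a stiff 0.2 N m and stays where left
- pointer (a point): middle of the red pointer line (16 mm long) on the box's top, just beside the dial on the box's +x side; a mark is dialled when it lies next to this line
- clutch_slip (a joint): slip of the safety clutch in the lock, rad; 0 at the start, changes only if the dial is forced; more than 0.05 counts as forced. Turning into the stop, a rubber buffer adds about 7 N m per rad; 0.06 to 0.15 N m more than the free turning torque is well seated, 0.2 N m more slips the clutch. The bolt enters only while the dial is within about 0.03 rad of its seated rest
- bolt (a joint): travel of the bolt, m: near 0 locked, through the staple; 0.022 fully drawn towards the dial (the box's -y), clear of the staple. Slides with about 2 N and stays where it is left; if the dial is not seated it stops dead after about 6 mm
- bolt_post (a point): point on the axis of the bolt's upright brass post, 30 mm above the box's top; the post is 14 mm across with an 18 mm cap from 42 to 48 mm above the box's top; below 12 mm it meets the flat bolt bar (12 mm wide). When locked the post stands 95 mm from the dial's axis, 52 mm from the staple
- lota: bystander: aluminium lota (round water pot), 108 mm across, 100 mm tall; origin under its centre
- tumbler: bystander: steel tumbler, 72 mm across, 95 mm tall; origin under its centre
- soap_case: bystander: closed yellow soap case, 104 x 70 x 34 mm; origin under its centre
- scrubber: bystander: green silicone bath scrubber, 120 x 55 x 34 mm; origin under its centre
- pumice: bystander: grey pumice stone lying on the box's hatch, 62 x 34 x 26 mm; origin under its centre
- mug: bystander: blue plastic mug, 90 mm across, 90 mm tall; origin under its centre
- brush: bystander: flat brush with a wooden handle, lying flat; origin under its middle

How it is judged:
By the outcome, as a careful person would: the job done as asked, in the order asked, and still so for the second after the job is handed in, with the robot touching nothing.
It also fails if it takes over 72 s, if anything falls off the work surface, if the arm or the gripper's body presses on something with over 40 N, if the wrist force passes 120 N, or if a joint passes its speed limit or range.

ROBOT

A 6-joint arm with a two-finger parallel gripper is mounted at the origin on the work surface. World frame = base frame: x ahead of the robot, y to its left, z up, the work surface at z = 0. Lengths are in m, angles in rad, forces in N, time in s.
With the tool pointing down it reaches from about 0.3 to 0.825 m from the base axis. Payload 5.4 kg.
Tool frame: the origin (TCP) lies at the centre of the arm's flange, where the gripper is bolted on; the fingertips stand 190 mm ahead of it and the grasp point (between the pads) lies 171 mm ahead of it; z points along the fingers, x is the direction in which the jaws open and shut, and the axes are right-handed (so a half turn about z gives the same grasp; the last joint's range is limited). The gripper opens to 92 mm and grips with 3 to 60 N. Pads are 20 mm wide; open, the fingers measure 128 mm over their backs; the gripper's body (75 mm by 189 mm) begins 69 mm behind the grasp point.
Start: joints at [-1.439, 0.158, 1.597, -0, 1.386, -0.21], TCP at [0.193, -0.542, 0.405] pointing down, gripper open.
Joint ranges: [-2.91, 2.91], [-0.94, 2.29], [0.18, 2.7], [-1.29, 4.43], [0.17, 2.64], [-3, 3]. Speed limits (rad/s): [2.57, 2.57, 3.14, 3.14, 3.14, 3.14].

INTERFACE

Orientations are given as a unit quaternion [x, y, z, w].
In Python, from bench import manip gives the robot as it stands. The module is installed in compiled form; this text tells all that it offers.
- The arm moves only by the tool play_rows, never from a script. Its argument "series" is a list of rows, each an object with "offset": the shift along the tool's x, y, z in cm, a list of three; "twist": the turn, a rotation vector about the tool's x, y, z in degrees, a list of three; "hand": the finger opening in cm, from 0 to 9.19. A call has 1 to 5 rows; each row is the pose to reach, as a shift and turn from the pose commanded when the call began, along the tool's axes at that moment; what a row does not reach only later rows make up. A row lasts 1/8 s, in which the tool goes at most 62.5 mm and 10.7 degrees, less where a joint would pass 70% of its speed; a pose out of reach is approached as far as the arm can. A call with a gripper value outside its range is refused whole. The fingers move at their own pace and stop on an object; "grip_force" is the grip in N (left out, the last holds). Time passes only in rows, so rows that repeat a pose let the fingers close. It gives the time, the measured TCP pose, the force and the opening at its end, in the units of the state.
- manip.observe(): the state, without advancing time (a new reading comes with each control period).
- manip.snapshot(name): name is "side" or "top"; returns the picture (400x640x3 uint8, red, green, blue); there is no depth.
- manip.camera_model(name): a dict with "mtx" (3x3 intrinsics, pixels), "k1" (the pictures are not rectified: a ray, as slopes to the right and down, at radius r is drawn at 1 + k1 r^2 times it, then the intrinsics apply), "camera_from_world" (4x4, takes a point from world to camera coordinates). Camera axes: x right, y down, z forward; pixel columns grow to the right and rows downward; lengths in m; the calibration is good to about 2 mm. A picture is of the moment at which its call begins. camera_model takes no time and is no camera call.
- manip.job_done(): hands the job in, once; it reports no verdict.
The state is a dict: "time": time; "joints": joint angles; "joint_vel": joint speeds; "tau": joint torques, N m; "position": TCP position; "tcp_rot": TCP orientation; "ft_force": force on the tool from outside, world axes, zero at the start; "wrist_torque": the same for the moment, N m; "width": finger opening in m.
Only numpy, scipy, OpenCV 4.12 (cv2) and the standard library are available. Lean on these libraries where they do the work, as an engineer would, in place of code of your own. Each camera call takes 0.05 s, during which the arm holds its last target.

## Working session

There is one attempt and no reset: what is moved stays moved. The work goes in short steps, Python scripts to look and compute and a tool call to move; the robot and the scene stay as the last step left them, time stands still between calls to the robot, and variables do not carry over. Pictures are saved under pics/ and viewed, and the job is handed in when it is done.

Besides the shell and the picture viewer there is one more tool, called after "Emit:" as name(argument=value, ...) on one line, values as JSON. play_rows: Moves the arm, as the interface text tells. Its arguments: {"type":"object","properties":{"series":{"type":"array","items":{"type":"object","properties":{"offset":{"type":"array","items":{"type":"number"}},"twist":{"type":"array","items":{"type":"number"}},"hand":{"type":"number"}}}},"grip_force":{"type":"number"}},"required":["series"]}

```bash
mkdir -p pics
python3 - <<'E'
from bench import manip
import cv2,numpy as np
np.set_printoptions(precision=4,suppress=True)
print(manip.observe())
for n in("top","side"):
    im=manip.snapshot(n); cv2.imwrite(f"pics/{n}0.png",im[:,:,::-1]); print(n,manip.camera_model(n))
E
```

```text
{'time': 0.0, 'joints': array([-1.4391,  0.1591,  1.5982,  0.    ,  1.3862, -0.2101]), 'joint_vel': array([-0.001 , -0.0022, -0.0008, -0.0002, -0.0005, -0.0007]), 'tau': array([ -0.0007, -38.5571, -32.2108,   0.0702,   0.0376,  -0.0001]), 'position': array([ 0.1927, -0.5415,  0.4037]), 'tcp_rot': array([ 0.8171, -0.5765, -0.0006, -0.0007]), 'ft_force': array([0.0861, 0.2515, 0.5886]), 'wrist_torque': array([ 0.0091, -0.0752, -0.044 ]), 'width': 0.09186755864700812}
top {'mtx': array([[511.9941,   0.    , 321.9352],
       [  0.    , 511.9941, 196.4321],
       [  0.    ,   0.    ,   1.    ]]), 'k1': -0.004348515382102053, 'camera_from_world': array([[ 0.0291, -0.9996, -0.0031, -0.0104],
       [-0.9903, -0.0284, -0.1363,  0.624 ],
       [ 0.1362,  0.007 , -0.9907,  1.3457],
       [ 0.    ,  0.    ,  0.    ,  1.    ]])}
side {'mtx': array([[471.6057,   0.    , 323.1259],
       [  0.    , 471.6057, 197.1345],
       [  0.    ,   0.    ,   1.    ]]), 'k1': -0.02923777994457545, 'camera_from_world': array([[-0.9801, -0.1986,  0.0065,  0.6083],
       [-0.1179,  0.5552, -0.8233,  0.1622],
       [ 0.1599, -0.8076, -0.5676,  1.3533],
       [ 0.    ,  0.    ,  0.    ,  1.    ]])}
```

View pics/top0.png

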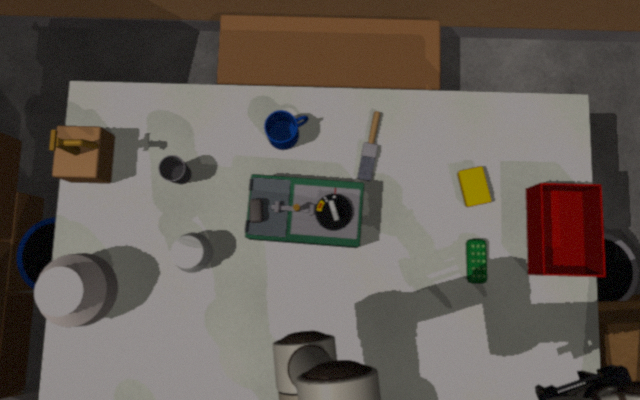

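View pics/side0.png

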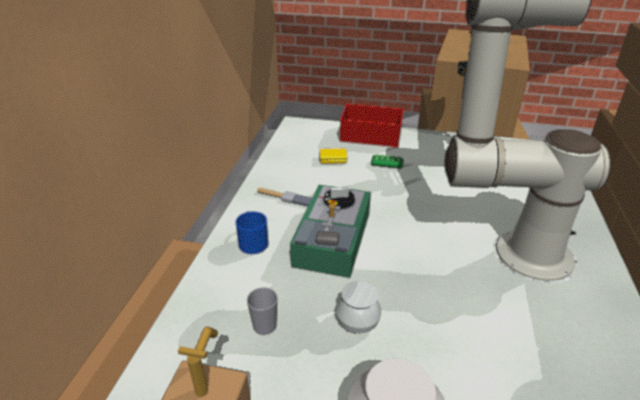

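The top view shows the box at columns 246–364 and rows 175–247. The dial is near (334,210), the bolt post near (300,207) and the pumice near (258,209). In the side view the box spans (292–371, 186–275). I'll zoom in next.

```bash
cat > h.py <<'E'
import numpy as np, cv2
from bench import manip
from scipy.spatial.transform import Rotation as R
np.set_printoptions(precision=4,suppress=True)
def proj(n,P):
    c=manip.camera_model(n); T=c['camera_from_world']; q=np.atleast_2d(P)@T[:3,:3].T+T[:3,3]
    s=q[:,:2]/q[:,2:]; s=s*(1+c['k1']*(s**2).sum(1,keepdims=True))
    return s@c['mtx'][:2,:2].T+c['mtx'][:2,2]
def ray(n,uv):
    c=manip.camera_model(n);K=c['mtx'];T=c['camera_from_world']
    d=(np.atleast_2d(uv)-K[:2,2])/[K[0,0],K[1,1]]; s=d.copy()
    for _ in range(10): s=d/(1+c['k1']*(s**2).sum(1,keepdims=True))
    v=np.c_[s,np.ones(len(s))]@T[:3,:3]; o=-T[:3,:3].T@T[:3,3]
    return o,v
def onplane(n,uv,z):
    o,v=ray(n,uv); return o+v*((z-o[2])/v[:,2:])
E
python3 - <<'E'
import cv2
a=cv2.imread('pics/top0.png')[165:255,236:376]; cv2.imwrite('pics/topz.png',cv2.resize(a,None,fx=5.7,fy=5.7,interpolation=cv2.INTER_CUBIC))
a=cv2.imread('pics/side0.png')[180:280,285:380]; cv2.imwrite('pics/sidez.png',cv2.resize(a,None,fx=6,fy=6,interpolation=cv2.INTER_CUBIC))
E
```

```text
(no output)
```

View pics/topz.png

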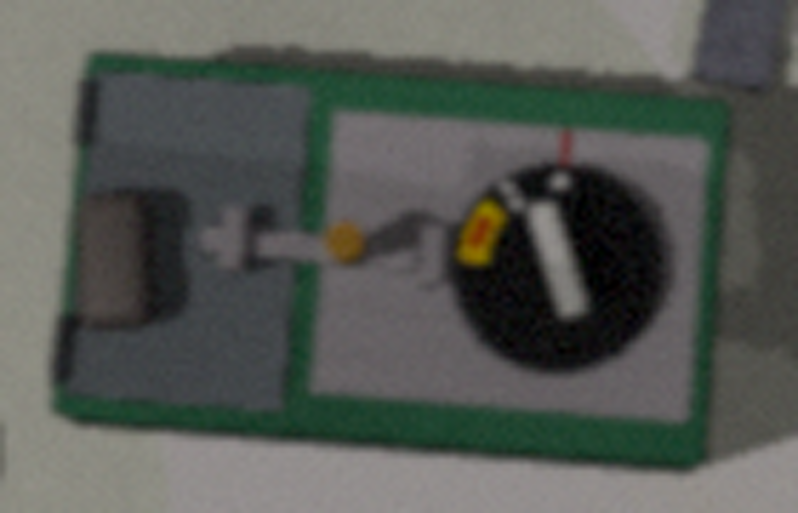

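View pics/sidez.png

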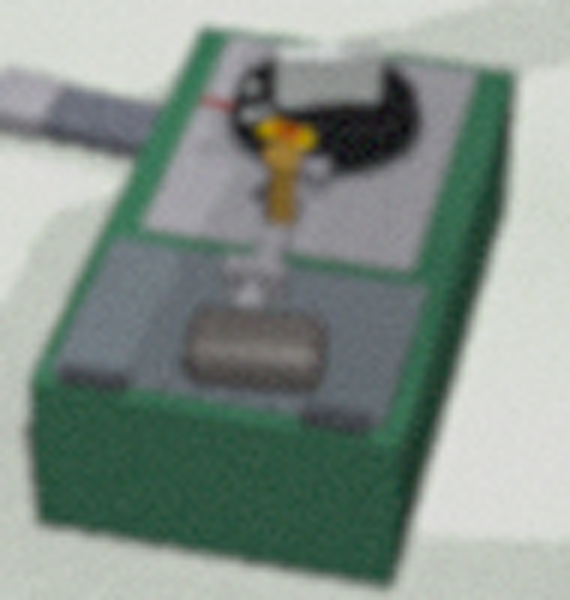

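Run:
```python
from h import *
def z2p(p): return np.array(p)/5.7+[236,165]-0.41
def s2p(p): return np.array(p)/6+[285,180]-0.42
c=z2p([(92,56),(728,102),(690,468),(57,412)]) 
print('corners top@.09\n',onplane('top',c,.09))
cs=s2p([(207,30),(513,72),(392,440),(35,385)])
print('corners side@.09\n',onplane('side',cs,.09))
print('bar',onplane('top',z2p([(542,205),(574,315)]),.136))
print('disc',onplane('top',z2p([(563,268)]),.106))
print('pointer',onplane('top',z2p([(567,148)]),.09), onplane('side',s2p([(217,104)]),.09))
print('cap',onplane('top',z2p([(345,242)]),.138), onplane('side',s2p([(283,150)]),.138))
print('staple top',onplane('top',z2p([(235,238)]),.113),onplane('side',s2p([(252,262)]),.113))
for n in('top','side'):
  im=cv2.imread(f'pics/{n}0.png'); hsv=cv2.cvtColor(im,cv2.COLOR_BGR2HSV)
  m=cv2.inRange(hsv,(60,90,40),(90,255,200)); 
  x0,x1,y0,y1=(236,376,165,255) if n=='top' else (285,380,180,280)
  k=np.zeros_like(m);k[y0:y1,x0:x1]=m[y0:y1,x0:x1]
  ct=max(cv2.findContours(k,cv2.RETR_EXTERNAL,cv2.CHAIN_APPROX_NONE)[0],key=cv2.contourArea)
  h=cv2.convexHull(ct); ap=cv2.approxPolyDP(h,3,True)[:,0]; print(n,ap.tolist()); print(onplane(n,ap,.09))
```

```text
corners top@.09
 [[ 0.6708  0.1939  0.09  ]
 [ 0.6577 -0.1003  0.09  ]
 [ 0.4891 -0.0862  0.09  ]
 [ 0.5062  0.202   0.09  ]]
corners side@.09
 [[ 0.6527 -0.091   0.09  ]
 [ 0.4912 -0.085   0.09  ]
 [ 0.5086  0.2084  0.09  ]
 [ 0.6678  0.2047  0.09  ]]
bar [[ 0.6014 -0.0154  0.136 ]
 [ 0.5529 -0.0308  0.136 ]]
disc [[ 0.5769 -0.026   0.106 ]]
pointer [[ 0.6341 -0.0267  0.09  ]] [[ 0.6337 -0.0252  0.09  ]]
cap [[0.5822 0.0711 0.138 ]] [[0.5823 0.0734 0.138 ]]
staple top [[0.5854 0.1221 0.113 ]] [[0.586  0.1276 0.113 ]]
top [[252, 176], [362, 183], [358, 245], [246, 236]]
[[ 0.6666  0.193   0.09  ]
 [ 0.6562 -0.0969  0.09  ]
 [ 0.4936 -0.0896  0.09  ]
 [ 0.5084  0.201   0.09  ]]
side [[369, 194], [349, 275], [292, 265], [292, 241]]
[[ 0.4929 -0.0712  0.09  ]
 [ 0.4983  0.289   0.09  ]
 [ 0.6432  0.2831  0.09  ]
 [ 0.6666  0.1929  0.09  ]]
```

Run:
```python
from h import *
def tri(a,b):
    o1,v1=ray('top',a);o2,v2=ray('side',b);A=[];B=[]
    M=np.zeros((3,3));r=np.zeros(3)
    for o,v in((o1,v1[0]),(o2,v2[0])):
        v=v/np.linalg.norm(v);P=np.eye(3)-np.outer(v,v);M+=P;r+=P@o
    return np.linalg.solve(M,r)
t=cv2.imread('pics/top0.png');s=cv2.imread('pics/side0.png')
g=cv2.cvtColor(t,cv2.COLOR_BGR2GRAY)
hs=cv2.cvtColor(t,cv2.COLOR_BGR2HSV)
# bar
m=np.zeros_like(g); sub=((g>95)&(hs[...,1]<60)).astype(np.uint8)
m[198:224,327:342]=sub[198:224,327:342]
n,l,st,ce=cv2.connectedComponentsWithStats(m); i=1+np.argmax(st[1:,4]); print(st[i],ce[i])
ys,xs=np.where(l==i); w=g[ys,xs].astype(float)
p=np.c_[xs,ys].astype(np.float32); rect=cv2.minAreaRect(p); print(rect)
b=cv2.fitLine(p,cv2.DIST_L2,0,.01,.01).ravel()
q=onplane('top',np.array([b[2:]-b[:2]*9,b[2:]+b[:2]*9]),.136); d=q[1]-q[0]; print('bar ctr',q.mean(0),'ang',np.arctan(d[1]/d[0]))
# pip/post masks
for nm,im,(x0,x1,y0,y1) in(('top',t,(290,305,200,214)),('side',s,(326,338,200,220))):
    h=cv2.cvtColor(im,cv2.COLOR_BGR2HSV); mm=cv2.inRange(h,(12,120,60),(26,255,255)); k=np.zeros_like(mm);k[y0:y1,x0:x1]=mm[y0:y1,x0:x1]
    ys,xs=np.where(k); print(nm,'post',xs.min(),xs.max(),ys.min(),ys.max(),xs.mean(),ys.mean())
for nm,im in(('top',t),('side',s)):
    h=cv2.cvtColor(im,cv2.COLOR_BGR2HSV); mm=cv2.inRange(h,(0,90,60),(8,255,255))|cv2.inRange(h,(170,90,60),(180,255,255)); 
    x0,x1,y0,y1=(330,345,184,198) if nm=='top' else (315,326,192,202)
    k=np.zeros_like(mm);k[y0:y1,x0:x1]=mm[y0:y1,x0:x1];ys,xs=np.where(k);print(nm,'ptr',xs.mean(),ys.mean(),len(xs))
```

```text
[329 201   9  19  86] [333.0465 209.7093]
((333.29998779296875, 209.89999389648438), (19.606117248535156, 4.427187919616699), 71.56504821777344)
bar ctr [ 0.5784 -0.022   0.136 ] ang 0.3259771232375138
top post 293 299 204 210 296.30555555555554 207.13888888888889
side post 327 337 200 215 331.80645161290323 205.33333333333334
top ptr 334.8 191.2 5
side ptr nan nan 0<stdin>:26: RuntimeWarning: Mean of empty slice.
  ret = ret.dtype.type(ret / rcount)
```

```bash
cat >> h.py <<'E'
def plan(x,y,z,ang):
    """tool down at TCP xyz with tool-x at world angle ang; print offset cm, twist deg"""
    s=manip.observe(); R0=R.from_quat(s['tcp_rot']); 
    Rt=R.from_matrix(np.array([[np.cos(ang),np.sin(ang),0],[np.sin(ang),-np.cos(ang),0],[0,0,-1]]))
    off=R0.inv().apply(np.array([x,y,z])-s['position'])*100
    tw=(R0.inv()*Rt).as_rotvec(degrees=True)
    print('t',round(s['time'],2),'off',off.round(2),'tw',tw.round(2)); show(s)
def show(s=None):
    s=s or manip.observe(); R0=R.from_quat(s['tcp_rot']); X=R0.as_matrix()[:,0]
    print('pos',s['position'],'ang',np.arctan2(X[1],X[0]).round(4),'F_tool',R0.inv().apply(s['ft_force']).round(2),'T_tool',R0.inv().apply(s['wrist_torque']).round(3),'w',round(s['width'],4),'j6',s['joints'][5].round(3))
E
python3 - <<'E'
from h import *
plan(.578,-.0225,.40,-1.255)
E
```

```text
t 0.1 off [-35.98 -53.7    0.46] tw [-0.02  0.09  1.49]
pos [ 0.1927 -0.5415  0.4038] ang -1.229 F_tool [ 0.59  0.29 -0.18] T_tool [0.054 0.035 0.015] w 0.092 j6 -0.21
```

Emit:
play_rows(series=[{"offset":[-18,-26.8,0.2],"twist":[0,0,1.5],"hand":9.19},{"offset":[-18,-26.8,0.2],"twist":[0,0,1.5],"hand":9.19},{"offset":[-36,-53.7,0.3],"twist":[0,0,1.5],"hand":6},{"offset":[-36,-53.7,0.3],"twist":[0,0,1.5],"hand":6},{"offset":[-36,-53.7,0.3],"twist":[0,0,1.5],"hand":6}], grip_force=15)

```text
time: 0.72
position: [0.3796, -0.2888, 0.4028]
tcp_rot: [0.809, -0.587, -0.0, -0.0]
ft_force: [0.9, -0.6, -0.3]
width: 0.0643
```

```bash
python3 -c "
from h import *
plan(.578,-.0225,.40,-1.255)"
```

```text
t 0.72 off [-19.17 -27.12   0.29] tw [-0.    0.01 -0.03]
pos [ 0.3796 -0.2888  0.4028] ang -1.2556 F_tool [ 0.82 -0.67  0.27] T_tool [0.037 0.032 0.036] w 0.0643 j6 0.351
```

Emit:
play_rows(series=[{"offset":[-18,-25.5,0],"twist":[0,0,0],"hand":6},{"offset":[-18,-25.5,0],"twist":[0,0,0],"hand":6},{"offset":[-18,-25.5,0],"twist":[0,0,0],"hand":5},{"offset":[-18,-25.5,0],"twist":[0,0,0],"hand":5},{"offset":[-18,-25.5,0],"twist":[0,0,0],"hand":5}])

```text
time: 1.35
position: [0.5662, -0.0385, 0.4028]
tcp_rot: [0.809, -0.587, -0.0, 0.0]
ft_force: [0.0, -1.2, 0.4]
width: 0.0497
```

```bash
python3 -c "
from h import *
plan(.578,-.0225,.40,-1.255)"
```

```text
t 1.35 off [-1.16 -1.62  0.28] tw [ 0.02  0.   -0.  ]
pos [ 0.5662 -0.0385  0.4028] ang -1.255 F_tool [ 1.13  0.35 -0.41] T_tool [ 0.038 -0.022 -0.006] w 0.0497 j6 0.974
```

Emit:
play_rows(series=[{"offset":[-1.2,-1.6,0],"twist":[0,0,0],"hand":5},{"offset":[-1.2,-1.6,3.5],"twist":[0,0,0],"hand":5},{"offset":[-1.2,-1.6,6.6],"twist":[0,0,0],"hand":5},{"offset":[-1.2,-1.6,6.6],"twist":[0,0,0],"hand":5}])

```text
time: 1.85
position: [0.5755, -0.0245, 0.3341]
tcp_rot: [0.809, -0.587, -0.003, 0.001]
ft_force: [0.2, -1.1, 0.3]
width: 0.05
```

```bash
python3 -c "
from h import *
plan(.578,-.0225,.302,-1.255)
for n in('top','side'): cv2.imwrite(f'pics/{n}1.png',manip.snapshot(n)[:,:,::-1])
a=cv2.resize(cv2.imread('pics/top1.png')[150:260,230:390],None,fx=4,fy=4,interpolation=cv2.INTER_CUBIC)
b=cv2.resize(cv2.imread('pics/side1.png')[130:280,285:380],None,fx=4,fy=4,interpolation=cv2.INTER_CUBIC)
cv2.imwrite('pics/top1z.png',a);cv2.imwrite('pics/side1z.png',b)"
```

```text
t 1.85 off [-0.1  -0.31  3.21] tw [ 0.34  0.19 -0.05]
pos [ 0.5755 -0.0245  0.3341] ang -1.2559 F_tool [ 1.11  0.17 -0.26] T_tool [ 0.027 -0.008  0.016] w 0.05 j6 1.004
```

View pics/side1z.png

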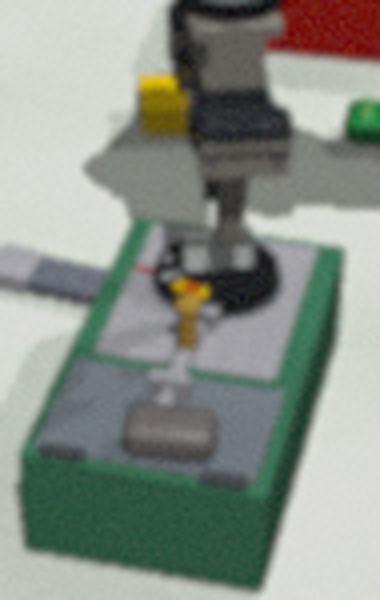

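The side view shows the bar grip at crop (183–265, 240–270). The near finger comes down at about column 228, near the middle of the bar. I'll descend.

Emit:
play_rows(series=[{"offset":[-0.1,-0.3,1.6],"twist":[0,0,0],"hand":5},{"offset":[-0.1,-0.3,3.2],"twist":[0,0,0],"hand":5},{"offset":[-0.1,-0.3,3.2],"twist":[0,0,0],"hand":5},{"offset":[-0.1,-0.3,3.2],"twist":[0,0,0],"hand":5}])

```text
time: 2.45
position: [0.5795, -0.0222, 0.3051]
tcp_rot: [0.809, -0.587, -0.0, 0.0]
ft_force: [-0.4, 0.2, 0.2]
width: 0.05
```

```bash
python3 -c "
from h import *
plan(.578,-.0225,.302,-1.255)
for n in('side',): cv2.imwrite(f'pics/{n}2.png',manip.snapshot(n)[:,:,::-1])
b=cv2.resize(cv2.imread('pics/side2.png')[170:240,300:370],None,fx=7,fy=7,interpolation=cv2.INTER_CUBIC)
cv2.imwrite('pics/side2z.png',b)"
```

```text
t 2.45 off [-0.02  0.15  0.31] tw [ 0.    0.   -0.01]
pos [ 0.5795 -0.0222  0.3051] ang -1.2551 F_tool [-0.32  0.32 -0.16] T_tool [-0.014 -0.025  0.003] w 0.05 j6 1.009
```

View pics/side2z.png

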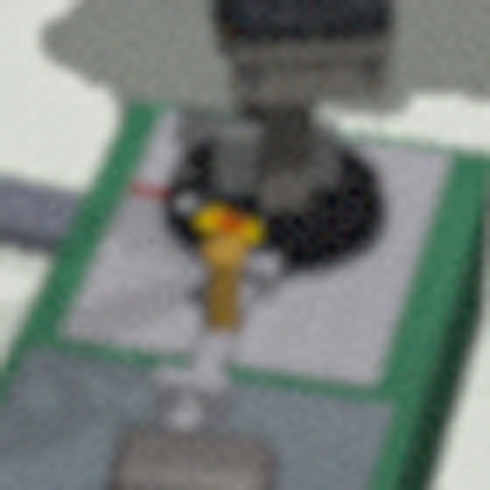

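The near finger is beside the bar at crop (285,165), with the jaws straddling it. I'll close, correcting 1.5 mm.

Emit:
play_rows(series=[{"offset":[0,0.1,0.1],"twist":[0,0,0],"hand":3},{"offset":[0,0.1,0.1],"twist":[0,0,0],"hand":2},{"offset":[0,0.1,0.1],"twist":[0,0,0],"hand":1},{"offset":[0,0.1,0.1],"twist":[0,0,0],"hand":0.8},{"offset":[0,0.1,0.1],"twist":[0,0,0],"hand":0.8}], grip_force=38)

```text
time: 3.12
position: [0.5785, -0.0226, 0.3042]
tcp_rot: [0.809, -0.587, 0.0, 0.0]
ft_force: [-0.6, 0.1, 1.9]
width: 0.0114
```

```bash
python3 -c "
from h import *
show()
import time"
```

```text
pos [ 0.5785 -0.0226  0.3042] ang -1.2551 F_tool [-0.25  0.58 -1.94] T_tool [-0.005 -0.019 -0.047] w 0.0114 j6 1.008
```

Emit:
play_rows(series=[{"offset":[0,0,0],"twist":[0,0,7],"hand":0.8},{"offset":[0,0,0],"twist":[0,0,14],"hand":0.8},{"offset":[0,0,0],"twist":[0,0,21],"hand":0.8},{"offset":[0,0,0],"twist":[0,0,28],"hand":0.8},{"offset":[0,0,0],"twist":[0,0,35.5],"hand":0.8}])

```text
time: 3.75
position: [0.5785, -0.0227, 0.3042]
tcp_rot: [-0.59, 0.807, -0.0, -0.0]
ft_force: [-0.8, -1.0, 0.4]
width: 0.012
```

```bash
python3 -c "
from h import *
show()"
```

```text
pos [ 0.5785 -0.0227  0.3042] ang -1.8785 F_tool [ 1.18  0.51 -0.36] T_tool [-0.019  0.146 -0.238] w 0.012 j6 1.631
```

Emit:
play_rows(series=[{"offset":[0,0,0],"twist":[0,0,0],"hand":0.8},{"offset":[0,0,0],"twist":[0,0,0],"hand":0.8}])

```text
time: 4.0
position: [0.5785, -0.0227, 0.3042]
tcp_rot: [-0.593, 0.806, -0.0, -0.0]
ft_force: [-0.4, -2.0, 0.3]
width: 0.0119
```

```bash
python3 -c "
from h import *
show()
for n in('side','top'): cv2.imwrite(f'pics/{n}3.png',manip.snapshot(n)[:,:,::-1])
b=cv2.resize(cv2.imread('pics/side3.png')[170:240,300:370],None,fx=6,fy=6,interpolation=cv2.INTER_CUBIC)
c=cv2.resize(cv2.imread('pics/top3.png')[175:245,305:375],None,fx=6,fy=6,interpolation=cv2.INTER_CUBIC)
cv2.imwrite('pics/c3z.png',b)
show()"
```

```text
pos [ 0.5785 -0.0227  0.3042] ang -1.8732 F_tool [ 1.99 -0.19 -0.3 ] T_tool [0.001 0.258 0.192] w 0.0119 j6 1.625
pos [ 0.5785 -0.0227  0.3042] ang -1.8738 F_tool [ 2.25 -0.68 -0.32] T_tool [-0.013  0.227  0.143] w 0.0118 j6 1.626
```

View pics/c3z.png

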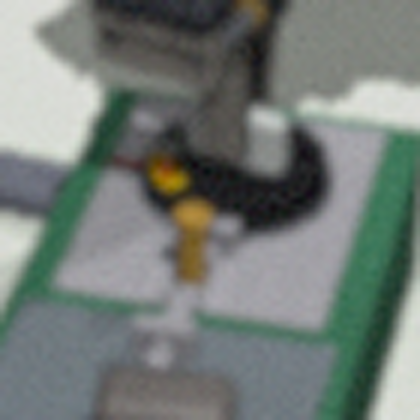

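The yellow band has come round to about crop (165,180), just short of the red pointer at (130,162), as expected for two pips. I'll finish the rest here, then turn left.

Emit:
play_rows(series=[{"offset":[0,0,0],"twist":[0,0,0],"hand":0.8},{"offset":[0,0,0],"twist":[0,0,0],"hand":0.8},{"offset":[0,0,0],"twist":[0,0,0],"hand":0.8},{"offset":[0,0,0],"twist":[0,0,0],"hand":0.8},{"offset":[0,0,0],"twist":[0,0,0],"hand":0.8}])

```text
time: 4.72
position: [0.5785, -0.0227, 0.3042]
tcp_rot: [-0.592, 0.806, -0.0, -0.0]
ft_force: [-0.6, -3.6, 1.9]
width: 0.0115
```

```bash
python3 -c "
from h import *
show()"
```

```text
pos [ 0.5785 -0.0227  0.3042] ang -1.8747 F_tool [ 3.63 -0.46 -1.87] T_tool [0.013 0.592 0.108] w 0.0115 j6 1.627
```

Emit:
play_rows(series=[{"offset":[0,0,0],"twist":[0,0,-7],"hand":0.8},{"offset":[0,0,0],"twist":[0,0,-14],"hand":0.8},{"offset":[0,0,0],"twist":[0,0,-21],"hand":0.8},{"offset":[0,0,0],"twist":[0,0,-28],"hand":0.8},{"offset":[0,0,0],"twist":[0,0,-34.5],"hand":0.8}])

```text
time: 5.35
position: [0.5785, -0.0225, 0.3042]
tcp_rot: [0.805, -0.593, 0.0, -0.0]
ft_force: [-0.5, -3.0, 1.5]
width: 0.0116
```

Emit:
play_rows(series=[{"offset":[0,0,0],"twist":[0,0,0],"hand":0.8},{"offset":[0,0,0],"twist":[0,0,0],"hand":0.8},{"offset":[0,0,0],"twist":[0,0,0],"hand":0.8}])

```text
time: 5.72
position: [0.5785, -0.0225, 0.3042]
tcp_rot: [0.804, -0.594, 0.0, 0.0]
ft_force: [-1.3, -3.0, 1.2]
width: 0.0119
```

```bash
python3 -c "
from h import *
show()
for n in('side','top'): cv2.imwrite(f'pics/{n}4.png',manip.snapshot(n)[:,:,::-1])
b=cv2.resize(cv2.imread('pics/side4.png')[170:240,300:370],None,fx=6,fy=6,interpolation=cv2.INTER_CUBIC)
cv2.imwrite('pics/c4z.png',b)
show()"
```

```text
pos [ 0.5785 -0.0225  0.3042] ang -1.2733 F_tool [ 2.44  2.1  -1.18] T_tool [-0.137  0.439 -0.204] w 0.0119 j6 1.026
pos [ 0.5785 -0.0225  0.3042] ang -1.273 F_tool [ 2.34  0.47 -1.32] T_tool [-0.163  0.472 -0.171] w 0.0118 j6 1.026
```

View pics/c4z.png

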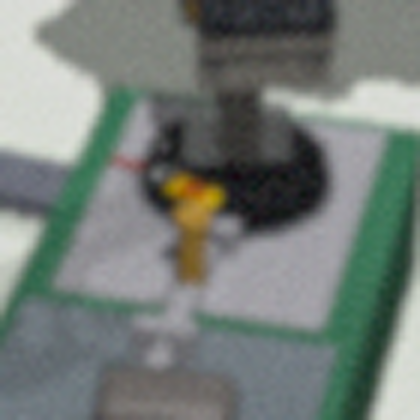

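The two-pip mark now sits at about crop (158,172), past the pointer line at (125,162), and the tool angle puts the dial at about +0.345. I'll finish the rest and then turn right, short of the band.

Emit:
play_rows(series=[{"offset":[0,0,0],"twist":[0,0,0],"hand":0.8},{"offset":[0,0,0],"twist":[0,0,0],"hand":0.8},{"offset":[0,0,0],"twist":[0,0,0],"hand":0.8},{"offset":[0,0,0],"twist":[0,0,0],"hand":0.8}])

```text
time: 6.32
position: [0.5785, -0.0225, 0.3042]
tcp_rot: [0.804, -0.594, 0.0, -0.0]
ft_force: [-0.2, -1.4, 1.5]
width: 0.0113
```

Emit:
play_rows(series=[{"offset":[0,0,0],"twist":[0,0,8],"hand":0.8},{"offset":[0,0,0],"twist":[0,0,16],"hand":0.8},{"offset":[0,0,0],"twist":[0,0,24],"hand":0.8},{"offset":[0,0,0],"twist":[0,0,32],"hand":0.8},{"offset":[0,0,0],"twist":[0,0,39],"hand":0.8}])

```text
time: 6.95
position: [0.5785, -0.0227, 0.3042]
tcp_rot: [-0.558, 0.83, -0.0, -0.0]
ft_force: [-0.8, -3.8, 1.3]
width: 0.0116
```

Emit:
play_rows(series=[{"offset":[0,0,0],"twist":[0,0,2],"hand":0.8},{"offset":[0,0,0],"twist":[0,0,4],"hand":0.8},{"offset":[0,0,0],"twist":[0,0,5],"hand":0.8},{"offset":[0,0,0],"twist":[0,0,5.5],"hand":0.8},{"offset":[0,0,0],"twist":[0,0,6],"hand":0.8}])

```text
time: 7.58
position: [0.5785, -0.0227, 0.3042]
tcp_rot: [-0.516, 0.857, -0.0, -0.0]
ft_force: [-1.6, -5.4, 3.2]
width: 0.0119
```

```bash
python3 -c "
from h import *
show()"
```

```text
pos [ 0.5785 -0.0227  0.3042] ang -2.0582 F_tool [ 5.59 -1.1  -3.2 ] T_tool [ 0.249  0.768 -0.211] w 0.0119 j6 1.811
```

Emit:
play_rows(series=[{"offset":[0,0,0],"twist":[0,0,0.25],"hand":0.8},{"offset":[0,0,0],"twist":[0,0,0.5],"hand":0.8}])

```text
time: 7.82
position: [0.5785, -0.0227, 0.3042]
tcp_rot: [-0.512, 0.859, -0.0, -0.0]
ft_force: [-1.0, -4.5, 2.5]
width: 0.0117
```

```bash
python3 -c "
from h import *
show()"
```

```text
pos [ 0.5785 -0.0227  0.3042] ang -2.0668 F_tool [ 4.4  -1.27 -2.54] T_tool [ 0.268  0.787 -0.175] w 0.0117 j6 1.819
```

Emit:
play_rows(series=[{"offset":[0,0,0],"twist":[0,0,0.25],"hand":0.8},{"offset":[0,0,0],"twist":[0,0,0.5],"hand":0.8}])

```text
time: 8.07
position: [0.5785, -0.0227, 0.3042]
tcp_rot: [-0.508, 0.861, -0.0, -0.0]
ft_force: [-0.7, -5.6, 2.8]
width: 0.0115
```

```bash
python3 -c "
from h import *
show()"
```

```text
pos [ 0.5785 -0.0227  0.3042] ang -2.0756 F_tool [ 5.28 -2.12 -2.76] T_tool [ 0.241  0.81  -0.182] w 0.0115 j6 1.828
```

```bash
cat > r.py <<'E'
from h import *
s=manip.observe(); show(s)
R0=R.from_quat(s['tcp_rot']); X=R0.as_matrix()[:,0]
print('dial %.3f Tz %.3f tau5 %.3f t %.2f'%(np.arctan2(X[1],X[0])+1.618,R0.inv().apply(s['wrist_torque'])[2],s['tau'][5],s['time']))
E
python3 r.py
```

```text
pos [ 0.5785 -0.0227  0.3042] ang -2.0756 F_tool [ 5.28 -2.12 -2.76] T_tool [ 0.241  0.81  -0.182] w 0.0115 j6 1.828
dial -0.458 Tz -0.182 tau5 0.165 t 8.07
```

Emit:
play_rows(series=[{"offset":[0.01,0,0],"twist":[0,0,0.2],"hand":0.8},{"offset":[0.02,0,0],"twist":[0,0,0.4],"hand":0.8}])

```text
time: 8.32
position: [0.5784, -0.0228, 0.3042]
tcp_rot: [-0.505, 0.863, -0.0, 0.0]
ft_force: [-0.4, -4.1, 2.0]
width: 0.0117
```

```bash
python3 r.py
```

```text
pos [ 0.5784 -0.0228  0.3042] ang -2.0826 F_tool [ 3.81 -1.67 -1.99] T_tool [ 0.327  0.684 -0.225] w 0.0117 j6 1.835
dial -0.465 Tz -0.225 tau5 0.173 t 8.32
```

Emit:
play_rows(series=[{"offset":[0,0,0],"twist":[0,0,0.2],"hand":0.8},{"offset":[0,0,0],"twist":[0,0,0.4],"hand":0.8}])

```text
time: 8.57
position: [0.5784, -0.0228, 0.3042]
tcp_rot: [-0.502, 0.865, -0.0, 0.0]
ft_force: [-0.2, -5.4, 2.6]
width: 0.0115
```

```bash
python3 r.py
```

```text
pos [ 0.5784 -0.0228  0.3042] ang -2.0896 F_tool [ 4.78 -2.53 -2.61] T_tool [ 0.367  0.75  -0.176] w 0.0115 j6 1.842
dial -0.472 Tz -0.176 tau5 0.172 t 8.57
```

Emit:
play_rows(series=[{"offset":[0,0,0],"twist":[0,0,0.2],"hand":0.8},{"offset":[0,0,0],"twist":[0,0,0.4],"hand":0.8}])

```text
time: 8.82
position: [0.5784, -0.0228, 0.3042]
tcp_rot: [-0.499, 0.867, -0.0, 0.0]
ft_force: [0.0, -4.9, 2.4]
width: 0.0118
```

```bash
python3 r.py
```

```text
pos [ 0.5784 -0.0228  0.3042] ang -2.0966 F_tool [ 4.22 -2.47 -2.36] T_tool [ 0.373  0.776 -0.156] w 0.0118 j6 1.849
dial -0.479 Tz -0.156 tau5 0.172 t 8.82
```

The joint-6 torque is a clean signal, with a free-turning baseline near 0.172 N m. I'll step 0.8° per reading and watch it.

Emit:
play_rows(series=[{"offset":[0,0,0],"twist":[0,0,0.2],"hand":0.8},{"offset":[0,0,0],"twist":[0,0,0.4],"hand":0.8},{"offset":[0,0,0],"twist":[0,0,0.6],"hand":0.8},{"offset":[0,0,0],"twist":[0,0,0.8],"hand":0.8}])

```text
time: 9.32
position: [0.5785, -0.0228, 0.3042]
tcp_rot: [-0.493, 0.87, -0.0, 0.0]
ft_force: [0.4, -4.2, 2.3]
width: 0.0116
```

```bash
python3 r.py
```

```text
pos [ 0.5785 -0.0228  0.3042] ang -2.1105 F_tool [ 3.46 -2.48 -2.33] T_tool [ 0.343  0.78  -0.229] w 0.0116 j6 1.863
dial -0.493 Tz -0.229 tau5 0.172 t 9.32
```

Emit:
play_rows(series=[{"offset":[0,0,0],"twist":[0,0,0.3],"hand":0.8},{"offset":[0,0,0],"twist":[0,0,0.6],"hand":0.8},{"offset":[0,0,0],"twist":[0,0,0.8],"hand":0.8},{"offset":[0,0,0],"twist":[0,0,1.0],"hand":0.8},{"offset":[0,0,0],"twist":[0,0,1.2],"hand":0.8}])

```text
time: 9.95
position: [0.5784, -0.0228, 0.3042]
tcp_rot: [-0.484, 0.875, -0.0, 0.0]
ft_force: [-0.2, -4.9, 3.6]
width: 0.0119
```

```bash
python3 r.py
```

```text
pos [ 0.5784 -0.0228  0.3042] ang -2.1315 F_tool [ 4.25 -2.48 -3.61] T_tool [ 0.42   0.738 -0.193] w 0.0119 j6 1.884
dial -0.514 Tz -0.193 tau5 0.172 t 9.95
```

Emit:
play_rows(series=[{"offset":[0,0,0],"twist":[0,0,0.2],"hand":0.8},{"offset":[0,0,0],"twist":[0,0,0.4],"hand":0.8},{"offset":[0,0,0],"twist":[0,0,0.6],"hand":0.8},{"offset":[0,0,0],"twist":[0,0,0.8],"hand":0.8}])

```text
time: 10.45
position: [0.5784, -0.0228, 0.3042]
tcp_rot: [-0.478, 0.879, -0.0, 0.0]
ft_force: [-0.2, -4.7, 2.0]
width: 0.0117
```

```bash
python3 r.py|tail -1
```

```text
dial -0.527 Tz -0.194 tau5 0.172 t 10.45
```

Emit:
play_rows(series=[{"offset":[0,0,0],"twist":[0,0,0.2],"hand":0.8},{"offset":[0,0,0],"twist":[0,0,0.4],"hand":0.8},{"offset":[0,0,0],"twist":[0,0,0.6],"hand":0.8},{"offset":[0,0,0],"twist":[0,0,0.8],"hand":0.8}])

```text
time: 10.95
position: [0.5784, -0.0228, 0.3042]
tcp_rot: [-0.472, 0.882, -0.0, 0.0]
ft_force: [-0.8, -6.7, 2.5]
width: 0.0121
```

```bash
python3 r.py|tail -1
```

```text
dial -0.541 Tz -0.179 tau5 0.172 t 10.95
```

Emit:
play_rows(series=[{"offset":[0,0,0],"twist":[0,0,0.2],"hand":0.8},{"offset":[0,0,0],"twist":[0,0,0.4],"hand":0.8},{"offset":[0,0,0],"twist":[0,0,0.6],"hand":0.8},{"offset":[0,0,0],"twist":[0,0,0.8],"hand":0.8}])

```text
time: 11.45
position: [0.5784, -0.0228, 0.3042]
tcp_rot: [-0.465, 0.885, -0.0, 0.0]
ft_force: [0.5, -6.1, 2.3]
width: 0.0116
```

```bash
python3 r.py|tail -1
```

```text
dial -0.555 Tz -0.229 tau5 0.172 t 11.45
```

Emit:
play_rows(series=[{"offset":[0,0,0],"twist":[0,0,0.2],"hand":0.8},{"offset":[0,0,0],"twist":[0,0,0.4],"hand":0.8},{"offset":[0,0,0],"twist":[0,0,0.6],"hand":0.8},{"offset":[0,0,0],"twist":[0,0,0.8],"hand":0.8}])

```text
time: 11.95
position: [0.5784, -0.0228, 0.3042]
tcp_rot: [-0.459, 0.888, -0.0, 0.0]
ft_force: [-0.9, -4.4, 2.1]
width: 0.0118
```

```bash
python3 r.py|tail -1
```

```text
dial -0.569 Tz -0.196 tau5 0.172 t 11.95
```

Emit:
play_rows(series=[{"offset":[0,0,0],"twist":[0,0,0.2],"hand":0.8},{"offset":[0,0,0],"twist":[0,0,0.4],"hand":0.8},{"offset":[0,0,0],"twist":[0,0,0.6],"hand":0.8},{"offset":[0,0,0],"twist":[0,0,0.8],"hand":0.8}])

```text
time: 12.45
position: [0.5784, -0.0228, 0.3042]
tcp_rot: [-0.453, 0.892, -0.0, 0.0]
ft_force: [-0.4, -4.9, 2.6]
width: 0.0115
```

```bash
python3 r.py|tail -1
```

```text
dial -0.583 Tz -0.192 tau5 0.172 t 12.45
```

Emit:
play_rows(series=[{"offset":[0,0,0],"twist":[0,0,0.2],"hand":0.8},{"offset":[0,0,0],"twist":[0,0,0.4],"hand":0.8},{"offset":[0,0,0],"twist":[0,0,0.6],"hand":0.8},{"offset":[0,0,0],"twist":[0,0,0.8],"hand":0.8}])

```text
time: 12.95
position: [0.5784, -0.0228, 0.3042]
tcp_rot: [-0.447, 0.895, -0.0, 0.0]
ft_force: [-0.8, -4.9, 2.8]
width: 0.0118
```

```bash
python3 r.py|tail -1
```

```text
dial -0.597 Tz -0.137 tau5 0.172 t 12.95
```

Emit:
play_rows(series=[{"offset":[0,0,0],"twist":[0,0,0.2],"hand":0.8},{"offset":[0,0,0],"twist":[0,0,0.4],"hand":0.8},{"offset":[0,0,0],"twist":[0,0,0.6],"hand":0.8},{"offset":[0,0,0],"twist":[0,0,0.8],"hand":0.8}])

```text
time: 13.45
position: [0.5784, -0.0228, 0.3042]
tcp_rot: [-0.441, 0.898, -0.0, -0.0]
ft_force: [-1.4, -6.1, 3.6]
width: 0.0116
```

```bash
python3 r.py|tail -1
```

```text
dial -0.611 Tz -0.202 tau5 0.172 t 13.45
```

Emit:
play_rows(series=[{"offset":[0,0,0],"twist":[0,0,0.2],"hand":0.8},{"offset":[0,0,0],"twist":[0,0,0.4],"hand":0.8},{"offset":[0,0,0],"twist":[0,0,0.6],"hand":0.8},{"offset":[0,0,0],"twist":[0,0,0.8],"hand":0.8}])

```text
time: 13.95
position: [0.5784, -0.0228, 0.3042]
tcp_rot: [-0.434, 0.901, -0.0, 0.0]
ft_force: [-1.2, -4.7, 3.1]
width: 0.0116
```

```bash
python3 r.py|tail -1
```

```text
dial -0.625 Tz -0.226 tau5 0.172 t 13.95
```

Emit:
play_rows(series=[{"offset":[0,0,0],"twist":[0,0,0.2],"hand":0.8},{"offset":[0,0,0],"twist":[0,0,0.4],"hand":0.8},{"offset":[0,0,0],"twist":[0,0,0.6],"hand":0.8},{"offset":[0,0,0],"twist":[0,0,0.8],"hand":0.8}])

```text
time: 14.45
position: [0.5784, -0.0228, 0.3042]
tcp_rot: [-0.428, 0.904, -0.0, 0.0]
ft_force: [-1.2, -4.9, 2.6]
width: 0.0118
```

```bash
python3 r.py|tail -1
```

```text
dial -0.639 Tz -0.247 tau5 0.172 t 14.45
```

Emit:
play_rows(series=[{"offset":[0,0,0],"twist":[0,0,0.2],"hand":0.8},{"offset":[0,0,0],"twist":[0,0,0.4],"hand":0.8},{"offset":[0,0,0],"twist":[0,0,0.6],"hand":0.8},{"offset":[0,0,0],"twist":[0,0,0.8],"hand":0.8}])

```text
time: 14.95
position: [0.5784, -0.0228, 0.3042]
tcp_rot: [-0.422, 0.907, -0.0, 0.0]
ft_force: [-1.1, -5.1, 2.7]
width: 0.0117
```

```bash
python3 r.py|tail -1
```

```text
dial -0.653 Tz -0.188 tau5 0.172 t 14.95
```

Emit:
play_rows(series=[{"offset":[0,0,0],"twist":[0,0,0.2],"hand":0.8},{"offset":[0,0,0],"twist":[0,0,0.4],"hand":0.8},{"offset":[0,0,0],"twist":[0,0,0.6],"hand":0.8},{"offset":[0,0,0],"twist":[0,0,0.8],"hand":0.8}])

```text
time: 15.45
position: [0.5784, -0.0228, 0.3042]
tcp_rot: [-0.415, 0.91, -0.0, 0.0]
ft_force: [-0.8, -6.4, 2.0]
width: 0.0113
```

```bash
python3 r.py|tail -1
```

```text
dial -0.667 Tz -0.229 tau5 0.172 t 15.45
```

Emit:
play_rows(series=[{"offset":[0,0,0],"twist":[0,0,0.2],"hand":0.8},{"offset":[0,0,0],"twist":[0,0,0.4],"hand":0.8},{"offset":[0,0,0],"twist":[0,0,0.6],"hand":0.8},{"offset":[0,0,0],"twist":[0,0,0.8],"hand":0.8}])

```text
time: 15.95
position: [0.5784, -0.0228, 0.3042]
tcp_rot: [-0.409, 0.913, -0.0, -0.0]
ft_force: [-0.6, -5.7, 3.0]
width: 0.0119
```

```bash
python3 r.py|tail -1
```

```text
dial -0.681 Tz -0.240 tau5 0.172 t 15.95
```

Emit:
play_rows(series=[{"offset":[0,0,0],"twist":[0,0,0.2],"hand":0.8},{"offset":[0,0,0],"twist":[0,0,0.4],"hand":0.8},{"offset":[0,0,0],"twist":[0,0,0.6],"hand":0.8},{"offset":[0,0,0],"twist":[0,0,0.8],"hand":0.8}])

```text
time: 16.45
position: [0.5784, -0.0228, 0.3042]
tcp_rot: [-0.403, 0.915, -0.0, -0.0]
ft_force: [0.2, -5.4, 2.8]
width: 0.0118
```

```bash
python3 r.py|tail -1
```

```text
dial -0.695 Tz -0.208 tau5 0.172 t 16.45
```

Emit:
play_rows(series=[{"offset":[0,0,0],"twist":[0,0,0.2],"hand":0.8},{"offset":[0,0,0],"twist":[0,0,0.4],"hand":0.8},{"offset":[0,0,0],"twist":[0,0,0.6],"hand":0.8},{"offset":[0,0,0],"twist":[0,0,0.8],"hand":0.8}])

```text
time: 16.95
position: [0.5784, -0.0228, 0.3042]
tcp_rot: [-0.396, 0.918, -0.0, 0.0]
ft_force: [0.0, -5.7, 1.3]
width: 0.0121
```

```bash
python3 r.py|tail -1
```

```text
dial -0.709 Tz -0.229 tau5 0.172 t 16.95
```

Emit:
play_rows(series=[{"offset":[0,0,0],"twist":[0,0,0.2],"hand":0.8},{"offset":[0,0,0],"twist":[0,0,0.4],"hand":0.8},{"offset":[0,0,0],"twist":[0,0,0.6],"hand":0.8},{"offset":[0,0,0],"twist":[0,0,0.8],"hand":0.8}])

```text
time: 17.45
position: [0.5784, -0.0228, 0.3042]
tcp_rot: [-0.39, 0.921, -0.0, -0.0]
ft_force: [-0.5, -5.3, 3.1]
width: 0.0116
```

```bash
python3 r.py|tail -1
```

```text
dial -0.723 Tz -0.231 tau5 0.172 t 17.45
```

Emit:
play_rows(series=[{"offset":[0,0,0],"twist":[0,0,0.2],"hand":0.8},{"offset":[0,0,0],"twist":[0,0,0.4],"hand":0.8},{"offset":[0,0,0],"twist":[0,0,0.6],"hand":0.8},{"offset":[0,0,0],"twist":[0,0,0.8],"hand":0.8}])

```text
time: 17.95
position: [0.5784, -0.0228, 0.3042]
tcp_rot: [-0.383, 0.924, -0.0, -0.0]
ft_force: [0.3, -5.6, 3.2]
width: 0.0116
```

```bash
python3 r.py|tail -1
```

```text
dial -0.737 Tz -0.188 tau5 0.172 t 17.95
```

Emit:
play_rows(series=[{"offset":[0,0,0],"twist":[0,0,0.2],"hand":0.8},{"offset":[0,0,0],"twist":[0,0,0.4],"hand":0.8},{"offset":[0,0,0],"twist":[0,0,0.6],"hand":0.8},{"offset":[0,0,0],"twist":[0,0,0.8],"hand":0.8}])

```text
time: 18.45
position: [0.5784, -0.0228, 0.3042]
tcp_rot: [-0.377, 0.926, -0.0, -0.0]
ft_force: [-1.7, -5.2, 2.8]
width: 0.0114
```

```bash
python3 r.py|tail -1
```

```text
dial -0.751 Tz -0.184 tau5 0.172 t 18.45
```

Emit:
play_rows(series=[{"offset":[0,0,0],"twist":[0,0,0.2],"hand":0.8},{"offset":[0,0,0],"twist":[0,0,0.4],"hand":0.8},{"offset":[0,0,0],"twist":[0,0,0.6],"hand":0.8},{"offset":[0,0,0],"twist":[0,0,0.8],"hand":0.8}])

```text
time: 18.95
position: [0.5784, -0.0228, 0.3042]
tcp_rot: [-0.37, 0.929, -0.0, -0.0]
ft_force: [-0.3, -5.1, 3.1]
width: 0.0115
```

```bash
python3 r.py|tail -1
```

```text
dial -0.765 Tz -0.188 tau5 0.172 t 18.95
```

Emit:
play_rows(series=[{"offset":[0,0,0],"twist":[0,0,0.2],"hand":0.8},{"offset":[0,0,0],"twist":[0,0,0.4],"hand":0.8},{"offset":[0,0,0],"twist":[0,0,0.6],"hand":0.8},{"offset":[0,0,0],"twist":[0,0,0.8],"hand":0.8}])

```text
time: 19.45
position: [0.5784, -0.0228, 0.3042]
tcp_rot: [-0.364, 0.931, -0.0, -0.0]
ft_force: [-0.4, -5.2, 2.8]
width: 0.0116
```

```bash
python3 r.py|tail -1
```

```text
dial -0.779 Tz -0.179 tau5 0.172 t 19.45
```

Emit:
play_rows(series=[{"offset":[0,0,0],"twist":[0,0,0.2],"hand":0.8},{"offset":[0,0,0],"twist":[0,0,0.4],"hand":0.8},{"offset":[0,0,0],"twist":[0,0,0.6],"hand":0.8},{"offset":[0,0,0],"twist":[0,0,0.8],"hand":0.8}])

```text
time: 19.95
position: [0.5784, -0.0228, 0.3042]
tcp_rot: [-0.357, 0.934, -0.0, -0.0]
ft_force: [-0.6, -5.6, 3.1]
width: 0.0118
```

```bash
python3 r.py|tail -1
```

```text
dial -0.793 Tz -0.162 tau5 0.172 t 19.95
```

Emit:
play_rows(series=[{"offset":[0,0,0],"twist":[0,0,0.2],"hand":0.8},{"offset":[0,0,0],"twist":[0,0,0.4],"hand":0.8},{"offset":[0,0,0],"twist":[0,0,0.6],"hand":0.8},{"offset":[0,0,0],"twist":[0,0,0.8],"hand":0.8}])

```text
time: 20.45
position: [0.5784, -0.0228, 0.3042]
tcp_rot: [-0.351, 0.936, -0.0, -0.0]
ft_force: [-1.5, -5.7, 3.1]
width: 0.0115
```

```bash
python3 r.py|tail -1
```

```text
dial -0.807 Tz -0.202 tau5 0.172 t 20.45
```

Emit:
play_rows(series=[{"offset":[0,0,0],"twist":[0,0,0.2],"hand":0.8},{"offset":[0,0,0],"twist":[0,0,0.4],"hand":0.8},{"offset":[0,0,0],"twist":[0,0,0.6],"hand":0.8},{"offset":[0,0,0],"twist":[0,0,0.8],"hand":0.8}])

```text
time: 20.95
position: [0.5784, -0.0228, 0.3042]
tcp_rot: [-0.344, 0.939, -0.0, -0.0]
ft_force: [-1.1, -5.9, 3.7]
width: 0.0119
```

```bash
python3 r.py|tail -1
```

```text
dial -0.821 Tz -0.220 tau5 0.172 t 20.95
```

Emit:
play_rows(series=[{"offset":[0,0,0],"twist":[0,0,0.2],"hand":0.8},{"offset":[0,0,0],"twist":[0,0,0.4],"hand":0.8},{"offset":[0,0,0],"twist":[0,0,0.6],"hand":0.8},{"offset":[0,0,0],"twist":[0,0,0.8],"hand":0.8}])

```text
time: 21.45
position: [0.5784, -0.0228, 0.3042]
tcp_rot: [-0.338, 0.941, -0.0, -0.0]
ft_force: [-0.2, -5.6, 2.6]
width: 0.0117
```

```bash
python3 r.py|tail -1
```

```text
dial -0.835 Tz -0.236 tau5 0.172 t 21.45
```

Emit:
play_rows(series=[{"offset":[0,0,0],"twist":[0,0,0.2],"hand":0.8},{"offset":[0,0,0],"twist":[0,0,0.4],"hand":0.8},{"offset":[0,0,0],"twist":[0,0,0.6],"hand":0.8},{"offset":[0,0,0],"twist":[0,0,0.8],"hand":0.8}])

```text
time: 21.95
position: [0.5784, -0.0228, 0.3042]
tcp_rot: [-0.331, 0.944, -0.0, -0.0]
ft_force: [-0.5, -6.0, 2.9]
width: 0.0118
```

```bash
python3 r.py|tail -1
```

```text
dial -0.849 Tz -0.171 tau5 0.172 t 21.95
```

Emit:
play_rows(series=[{"offset":[0,0,0],"twist":[0,0,0.2],"hand":0.8},{"offset":[0,0,0],"twist":[0,0,0.4],"hand":0.8},{"offset":[0,0,0],"twist":[0,0,0.6],"hand":0.8},{"offset":[0,0,0],"twist":[0,0,0.8],"hand":0.8}])

```text
time: 22.45
position: [0.5784, -0.0228, 0.3042]
tcp_rot: [-0.324, 0.946, -0.0, -0.0]
ft_force: [0.3, -5.3, 2.1]
width: 0.0115
```

```bash
python3 r.py|tail -1
```

```text
dial -0.863 Tz -0.201 tau5 0.172 t 22.45
```

Emit:
play_rows(series=[{"offset":[0,0,0],"twist":[0,0,0.2],"hand":0.8},{"offset":[0,0,0],"twist":[0,0,0.4],"hand":0.8},{"offset":[0,0,0],"twist":[0,0,0.6],"hand":0.8},{"offset":[0,0,0],"twist":[0,0,0.8],"hand":0.8}])

```text
time: 22.95
position: [0.5784, -0.0228, 0.3042]
tcp_rot: [-0.318, 0.948, -0.0, -0.0]
ft_force: [0.1, -5.0, 3.6]
width: 0.0118
```

```bash
python3 r.py|tail -1
```

```text
dial -0.877 Tz -0.223 tau5 0.172 t 22.95
```

Emit:
play_rows(series=[{"offset":[0,0,0],"twist":[0,0,0.2],"hand":0.8},{"offset":[0,0,0],"twist":[0,0,0.4],"hand":0.8},{"offset":[0,0,0],"twist":[0,0,0.6],"hand":0.8},{"offset":[0,0,0],"twist":[0,0,0.8],"hand":0.8}])

```text
time: 23.45
position: [0.5784, -0.0228, 0.3042]
tcp_rot: [-0.311, 0.95, -0.0, -0.0]
ft_force: [-0.4, -5.1, 4.0]
width: 0.0118
```

```bash
python3 r.py|tail -1
```

```text
dial -0.891 Tz -0.163 tau5 0.172 t 23.45
```

Emit:
play_rows(series=[{"offset":[0,0,0],"twist":[0,0,0.2],"hand":0.8},{"offset":[0,0,0],"twist":[0,0,0.4],"hand":0.8},{"offset":[0,0,0],"twist":[0,0,0.6],"hand":0.8},{"offset":[0,0,0],"twist":[0,0,0.8],"hand":0.8}])

```text
time: 23.95
position: [0.5784, -0.0228, 0.3042]
tcp_rot: [-0.305, 0.952, -0.0, -0.0]
ft_force: [-1.1, -4.3, 3.1]
width: 0.0116
```

```bash
python3 r.py|tail -1
```

```text
dial -0.904 Tz -0.262 tau5 0.229 t 23.95
```

Joint-6 torque rose from 0.172 to 0.229, so this is the buffer. I'll take a small step and let it settle.

Emit:
play_rows(series=[{"offset":[0,0,0],"twist":[0,0,0.1],"hand":0.8},{"offset":[0,0,0],"twist":[0,0,0.1],"hand":0.8}])

```text
time: 24.2
position: [0.5784, -0.0228, 0.3042]
tcp_rot: [-0.304, 0.953, -0.0, -0.0]
ft_force: [-1.2, -6.4, 3.1]
width: 0.0115
```

```bash
python3 r.py|tail -1
```

```text
dial -0.906 Tz -0.266 tau5 0.269 t 24.20
```

Emit:
play_rows(series=[{"offset":[0,0,0],"twist":[0,0,0],"hand":0.8}])

```text
time: 24.32
position: [0.5784, -0.0228, 0.3042]
tcp_rot: [-0.304, 0.953, -0.0, -0.0]
ft_force: [-0.9, -6.7, 3.0]
width: 0.0118
```

```bash
python3 r.py
```

```text
pos [ 0.5784 -0.0228  0.3042] ang -2.524 F_tool [ 4.65 -4.92 -3.03] T_tool [ 0.667  0.536 -0.222] w 0.0118 j6 2.276
dial -0.906 Tz -0.222 tau5 0.265 t 24.32
```

Emit:
play_rows(series=[{"offset":[0,0,0],"twist":[0,0,0],"hand":0.8}])

```text
time: 24.45
position: [0.5784, -0.0228, 0.3042]
tcp_rot: [-0.304, 0.953, -0.0, -0.0]
ft_force: [-0.3, -5.3, 3.4]
width: 0.0116
```

```bash
python3 r.py
```

```text
pos [ 0.5784 -0.0228  0.3042] ang -2.5239 F_tool [ 3.29 -4.11 -3.38] T_tool [ 0.66   0.602 -0.225] w 0.0116 j6 2.276
dial -0.906 Tz -0.225 tau5 0.265 t 24.45
```

```bash
cat > avg.py <<'E'
from h import *
L=[]
for i in range(10):
    manip.snapshot('top'); s=manip.observe(); R0=R.from_quat(s['tcp_rot']); X=R0.as_matrix()[:,0]
    L.append([np.arctan2(X[1],X[0])+1.618,R0.inv().apply(s['wrist_torque'])[2],s['tau'][5],s['joints'][5]])
L=np.array(L);print(L.mean(0),L.std(0),s['time']);print(L[:,1:3].T)
E
python3 avg.py
```

```text
[-0.9059 -0.274   0.2645  2.2761] [0.     0.0323 0.     0.    ] 24.95
[[-0.2619 -0.2651 -0.2666 -0.259  -0.3137 -0.2952 -0.1949 -0.2915 -0.2835
  -0.3089]
 [ 0.2645  0.2645  0.2645  0.2645  0.2645  0.2646  0.2645  0.2645  0.2644
   0.2645]]
```

The two signals put the extra torque at 0.065 (wrist) and 0.093 (joint), which is inside the band but near its low side on one of them. I'll nudge 0.2° more.

Emit:
play_rows(series=[{"offset":[0,0,0],"twist":[0,0,0.1],"hand":0.8},{"offset":[0,0,0],"twist":[0,0,0.2],"hand":0.8},{"offset":[0,0,0],"twist":[0,0,0.2],"hand":0.8}])

```text
time: 25.32
position: [0.5784, -0.0228, 0.3042]
tcp_rot: [-0.302, 0.953, -0.0, -0.0]
ft_force: [-0.6, -5.0, 2.7]
width: 0.0116
```

```bash
python3 avg.py
```

```text
[-0.9094 -0.2713  0.2862  2.2795] [0.     0.0337 0.0003 0.    ] 25.825
[[-0.2448 -0.2959 -0.2388 -0.2487 -0.2167 -0.3289 -0.2922 -0.2523 -0.2965
  -0.2985]
 [ 0.2869  0.2862  0.2861  0.286   0.2861  0.2861  0.2861  0.2861  0.2861
   0.2861]]
```

The extra torque is now 0.114 by the joint and about 0.07 by the wrist, so the dial is well seated. Next I release it and lift.

Emit:
play_rows(series=[{"offset":[0,0,0],"twist":[0,0,0],"hand":5},{"offset":[0,0,0],"twist":[0,0,0],"hand":5},{"offset":[0,0,0],"twist":[0,0,0],"hand":5}])

```text
time: 26.2
position: [0.5782, -0.0223, 0.3037]
tcp_rot: [-0.302, 0.953, 0.001, -0.0]
ft_force: [0.3, -0.4, -0.3]
width: 0.0395
```

Emit:
play_rows(series=[{"offset":[0,0,-2],"twist":[0,0,0],"hand":5},{"offset":[0,0,-5],"twist":[0,0,0],"hand":5},{"offset":[0,0,-8],"twist":[0,0,0],"hand":5}])

```text
time: 26.58
position: [0.5782, -0.0224, 0.3846]
tcp_rot: [-0.302, 0.953, 0.001, -0.0]
ft_force: [0.8, 0.2, -0.3]
width: 0.0503
```

```bash
python3 -c "
from h import *
plan(.5822,.072,.38,-3.1886)
for n in('side','top'): cv2.imwrite(f'pics/{n}5.png',manip.snapshot(n)[:,:,::-1])
b=cv2.resize(cv2.imread('pics/side5.png')[170:270,290:380],None,fx=6,fy=6,interpolation=cv2.INTER_CUBIC)
cv2.imwrite('pics/c5z.png',b)
show()"
```

```text
t 26.57 off [-5.77  7.49  0.47] tw [ 0.06 -0.03 37.87]
pos [ 0.5782 -0.0224  0.3846] ang -2.5276 F_tool [-0.76 -0.24  0.27] T_tool [-0.108 -0.083  0.012] w 0.0503 j6 2.28
pos [ 0.5793 -0.0227  0.388 ] ang -2.5274 F_tool [-1.14 -0.18  0.27] T_tool [-0.075 -0.12  -0.04 ] w 0.0499 j6 2.28
```

View pics/c5z.png

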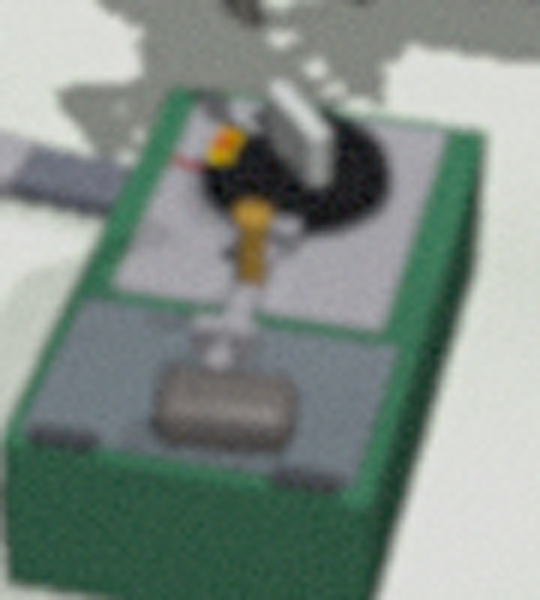

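The yellow band is now at the red pointer, around crop (225,147) and (185,160), and the bar has turned. The gripper turns back to grasp the post with its jaws across the bolt.

Emit:
play_rows(series=[{"offset":[0,0,0],"twist":[0,0,-10],"hand":5},{"offset":[0,0,0],"twist":[0,0,-20],"hand":5},{"offset":[0,0,0],"twist":[0,0,-30],"hand":5},{"offset":[0,0,0],"twist":[0,0,-40],"hand":5},{"offset":[0,0,0],"twist":[0,0,-50],"hand":5}])

```text
time: 27.3
position: [0.5781, -0.0225, 0.3823]
tcp_rot: [-0.679, 0.734, 0.001, -0.0]
ft_force: [-0.0, 0.6, -0.1]
width: 0.0497
```

Emit:
play_rows(series=[{"offset":[0,0,0],"twist":[0,0,-10],"hand":5},{"offset":[0,0,0],"twist":[0,0,-20],"hand":5},{"offset":[0,0,0],"twist":[0,0,-30],"hand":5},{"offset":[0,0,0],"twist":[0,0,-40],"hand":5},{"offset":[0,0,0],"twist":[0,0,-50],"hand":5}])

```text
time: 27.92
position: [0.5781, -0.0225, 0.3823]
tcp_rot: [0.926, -0.379, -0.001, -0.0]
ft_force: [0.9, 0.4, -0.1]
width: 0.0499
```

Emit:
play_rows(series=[{"offset":[0,0,0],"twist":[0,0,-10],"hand":5},{"offset":[0,0,0],"twist":[0,0,-20],"hand":5},{"offset":[0,0,0],"twist":[0,0,-30],"hand":5},{"offset":[0,0,0],"twist":[0,0,-38],"hand":5},{"offset":[0,0,0],"twist":[0,0,-42],"hand":5}])

```text
time: 28.55
position: [0.5781, -0.0225, 0.3823]
tcp_rot: [1.0, -0.023, -0.001, -0.0]
ft_force: [-0.4, 0.6, 0.5]
width: 0.0501
```

```bash
python3 -c "
from h import *
plan(.5829,.072,.36,-.048)"
```

```text
t 28.55 off [ 0.05 -9.46  2.24] tw [-0.05  0.13  0.1 ]
pos [ 0.5781 -0.0225  0.3823] ang -0.0463 F_tool [-0.41 -0.56 -0.52] T_tool [-0.084  0.129 -0.004] w 0.0501 j6 -0.202
```

Emit:
play_rows(series=[{"offset":[0.05,-5,1],"twist":[0,0,0],"hand":5},{"offset":[0.05,-9.5,2.2],"twist":[0,0,0],"hand":5},{"offset":[0.05,-9.5,2.2],"twist":[0,0,0],"hand":5},{"offset":[0.05,-9.5,2.2],"twist":[0,0,0],"hand":5}])

```text
time: 29.05
position: [0.5834, 0.072, 0.3612]
tcp_rot: [1.0, -0.024, -0.001, 0.0]
ft_force: [-0.8, 0.3, -0.9]
width: 0.0502
```

```bash
python3 -c "
from h import *
for n in('side','top'): cv2.imwrite(f'pics/{n}6.png',manip.snapshot(n)[:,:,::-1])
plan(.5829,.072,.295,-.048)
b=cv2.resize(cv2.imread('pics/side6.png')[140:270,285:385],None,fx=4.5,fy=4.5,interpolation=cv2.INTER_CUBIC)
cv2.imwrite('pics/c6z.png',b)"
```

```text
t 29.15 off [-0.08 -0.08  6.7 ] tw [ 0.01 -0.   -0.13]
pos [0.5836 0.0712 0.362 ] ang -0.0503 F_tool [ 0.18  0.61 -0.42] T_tool [-0.057  0.066  0.004] w 0.0499 j6 -0.034
```

View pics/c6z.png

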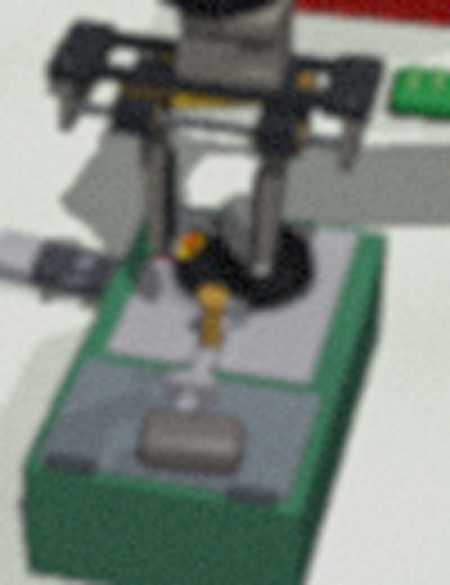

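The fingers hang at about crop columns 160 and 265, either side of the post at column 210. Descending.

Emit:
play_rows(series=[{"offset":[-0.05,-0.1,3],"twist":[0,0,0],"hand":5},{"offset":[-0.05,-0.1,5.5],"twist":[0,0,0],"hand":5},{"offset":[-0.05,-0.1,6.7],"twist":[0,0,0],"hand":5},{"offset":[-0.05,-0.1,6.7],"twist":[0,0,0],"hand":5}])

```text
time: 29.65
position: [0.583, 0.0726, 0.2946]
tcp_rot: [1.0, -0.025, -0.001, -0.0]
ft_force: [0.1, -0.3, 0.5]
width: 0.0499
```

```bash
python3 -c "
from h import *
plan(.5829,.072,.295,-.048)
for n in('side','top'): cv2.imwrite(f'pics/{n}7.png',manip.snapshot(n)[:,:,::-1])
b=cv2.resize(cv2.imread('pics/side7.png')[160:270,285:385],None,fx=5,fy=5,interpolation=cv2.INTER_CUBIC)
cv2.imwrite('pics/c7z.png',b)"
```

```text
t 29.65 off [-0.01  0.06 -0.04] tw [-0.    0.07 -0.12]
pos [0.583  0.0726 0.2946] ang -0.0501 F_tool [ 0.14  0.29 -0.46] T_tool [-0.035  0.069 -0.003] w 0.0499 j6 -0.032
```

View pics/c7z.png

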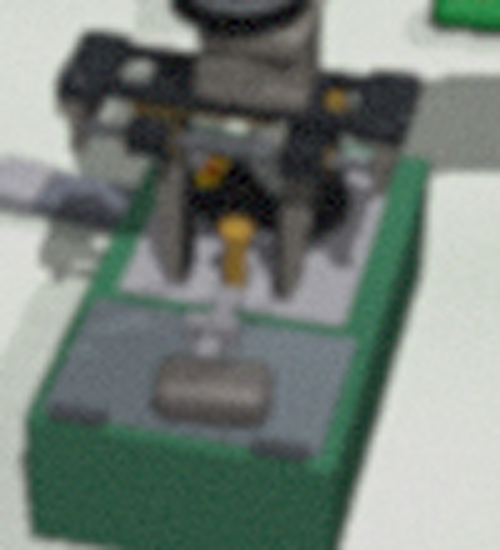

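The post at crop (235,250) stands centred between the fingertips at (178,275) and (288,290). I'll close gently.

Emit:
play_rows(series=[{"offset":[0,0,0],"twist":[0,0,0],"hand":3},{"offset":[0,0,0],"twist":[0,0,0],"hand":1},{"offset":[0,0,0],"twist":[0,0,0],"hand":0.8},{"offset":[0,0,0],"twist":[0,0,0],"hand":0.8},{"offset":[0,0,0],"twist":[0,0,0],"hand":0.8}], grip_force=15)

```text
time: 30.38
position: [0.5831, 0.0732, 0.2953]
tcp_rot: [1.0, -0.025, -0.0, -0.0]
ft_force: [-1.9, 0.5, 2.3]
width: 0.0165
```

```bash
python3 -c "
from h import *
show()"
```

```text
pos [0.5831 0.0732 0.2953] ang -0.049 F_tool [-1.95 -0.38 -2.35] T_tool [ 0.003 -0.103 -0.039] w 0.0165 j6 -0.031
```

Emit:
play_rows(series=[{"offset":[0,0.3,0],"twist":[0,0,0],"hand":0.8},{"offset":[0,0.6,0],"twist":[0,0,0],"hand":0.8},{"offset":[0,0.9,0],"twist":[0,0,0],"hand":0.8}])

```text
time: 30.75
position: [0.5826, 0.0641, 0.2953]
tcp_rot: [1.0, -0.025, 0.0, -0.0]
ft_force: [-1.3, 2.5, 2.8]
width: 0.0164
```

```bash
python3 -c "
from h import *
show()"
```

```text
pos [0.5826 0.0641 0.2953] ang -0.0491 F_tool [-1.38 -2.45 -2.78] T_tool [ 0.309 -0.161  0.007] w 0.0164 j6 -0.048
```

The bolt is past 6–9 mm with only about 2.5 N, so it has entered. I'll carry on.

Emit:
play_rows(series=[{"offset":[0,0.4,0],"twist":[0,0,0],"hand":0.8},{"offset":[0,0.8,0],"twist":[0,0,0],"hand":0.8},{"offset":[0,1.1,0],"twist":[0,0,0],"hand":0.8},{"offset":[0,1.25,0],"twist":[0,0,0],"hand":0.8}])

```text
time: 31.25
position: [0.582, 0.0514, 0.2953]
tcp_rot: [1.0, -0.025, -0.0, 0.0]
ft_force: [-2.2, 1.8, 4.7]
width: 0.0172
```

```bash
python3 -c "
from h import *
show()"
```

```text
pos [0.582  0.0514 0.2953] ang -0.0494 F_tool [-2.3  -1.68 -4.74] T_tool [ 0.272 -0.354  0.034] w 0.0172 j6 -0.069
```

Emit:
play_rows(series=[{"offset":[0,0.05,0],"twist":[0,0,0],"hand":0.8},{"offset":[0,0.1,0],"twist":[0,0,0],"hand":0.8}])

```text
time: 31.5
position: [0.582, 0.0511, 0.2953]
tcp_rot: [1.0, -0.025, 0.0, -0.001]
ft_force: [-2.3, 5.1, 5.0]
width: 0.0168
```

```bash
python3 -c "
from h import *
show()"
```

```text
pos [0.582  0.0511 0.2953] ang -0.0492 F_tool [-2.51 -4.96 -5.04] T_tool [ 0.744 -0.297 -0.001] w 0.0168 j6 -0.071
```

The force is rising with no further travel, so this is the end stop after about 22 mm. I'll let go and lift away.

Emit:
play_rows(series=[{"offset":[0,0.1,0],"twist":[0,0,0],"hand":5},{"offset":[0,0.1,0],"twist":[0,0,0],"hand":5},{"offset":[0,0.1,0],"twist":[0,0,0],"hand":5}])

```text
time: 31.88
position: [0.5819, 0.0494, 0.2947]
tcp_rot: [1.0, -0.025, -0.0, 0.0]
ft_force: [-0.7, -0.3, -0.8]
width: 0.0446
```

Emit:
play_rows(series=[{"offset":[0,0,-3],"twist":[0,0,0],"hand":5},{"offset":[0,0,-8],"twist":[0,0,0],"hand":5},{"offset":[0,0,-12],"twist":[0,0,0],"hand":5},{"offset":[0,5,-12],"twist":[0,0,0],"hand":5},{"offset":[0,11,-12],"twist":[0,0,0],"hand":5}])

```text
time: 32.5
position: [0.5765, -0.0607, 0.4159]
tcp_rot: [1.0, -0.023, 0.001, 0.0]
ft_force: [1.0, 0.3, -0.8]
width: 0.05
```

Emit:
play_rows(series=[{"offset":[0,6,0],"twist":[0,0,0],"hand":5},{"offset":[0,12,0],"twist":[0,0,0],"hand":5},{"offset":[0,18,0],"twist":[0,0,0],"hand":5},{"offset":[0,20,0],"twist":[0,0,0],"hand":5},{"offset":[0,20,0],"twist":[0,0,0],"hand":5}])

```text
time: 33.12
position: [0.5665, -0.2607, 0.4147]
tcp_rot: [1.0, -0.025, -0.0, -0.0]
ft_force: [-0.0, 0.2, -0.2]
width: 0.05
```

```bash
python3 -c "
from h import *
show()
for n in('side','top'): cv2.imwrite(f'pics/{n}8.png',manip.snapshot(n)[:,:,::-1])
b=cv2.resize(cv2.imread('pics/side8.png')[180:280,285:380],None,fx=4,fy=4,interpolation=cv2.INTER_CUBIC)
c=cv2.resize(cv2.imread('pics/top8.png')[165:265,280-44:280+51],None,fx=4,fy=4,interpolation=cv2.INTER_CUBIC)
cv2.imwrite('pics/c8z.png',np.hstack([c,b]))"
```

```text
pos [ 0.5665 -0.2607  0.4147] ang -0.051 F_tool [-0.02 -0.19  0.24] T_tool [-0.024  0.114 -0.   ] w 0.05 j6 -0.574
```

View pics/c8z.png

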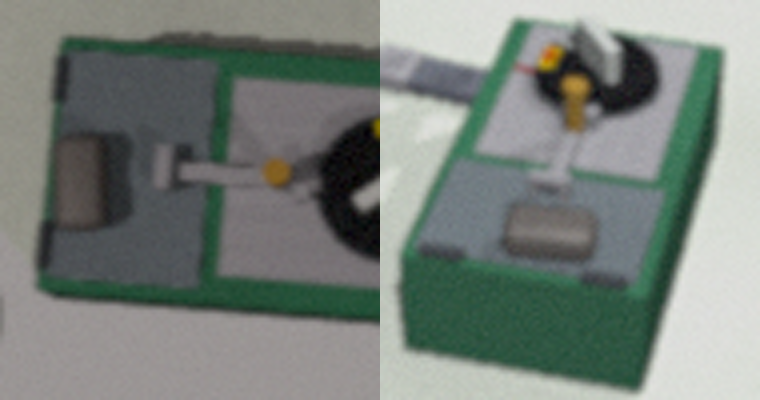

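View pics/side8.png

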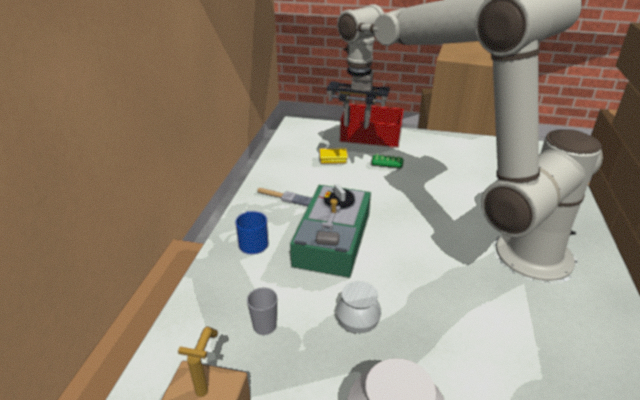

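The bolt has left the staple: the post is at (277,172) in the left crop and the bar end, near column 182, is just clear of the staple at 155–175. The pumice, lota, tumbler, mug, brush, soap case and scrubber look unmoved. I'll measure the travel and the bystanders' shifts.

Run:
```python
from h import *
def cap(f,x0,x1):
    h=cv2.cvtColor(cv2.imread(f),cv2.COLOR_BGR2HSV); mm=cv2.inRange(h,(12,120,60),(26,255,255)); ys,xs=np.where(mm[200:214,x0:x1]); return onplane('top',[[xs.mean()+x0,ys.mean()+200]],.138)[0]
a=cap('pics/top0.png',290,305);b=cap('pics/top8.png',298,312);print(a,b,'travel',np.linalg.norm(a-b))
p=cv2.imread('pics/top0.png').astype(int);q=cv2.imread('pics/top8.png').astype(int)
for nm,(x0,x1,y0,y1) in dict(lota=(170,218,228,275),tumbler=(155,195,150,188),soap=(452,498,160,212),mug=(260,312,104,152),brush=(354,385,105,184),pumice=(248,270,195,225),scrub=(462,492,233,288)).items():
    A=p[y0:y1,x0:x1].mean(2).astype(np.float32);B=q[y0:y1,x0:x1].mean(2).astype(np.float32)
    print(nm,np.round(cv2.phaseCorrelate(A,B),2).tolist() if 0 else np.round(cv2.phaseCorrelate(A,B)[0],2))
```

```text
[0.582  0.0706 0.138 ] [0.5813 0.0491 0.138 ] travel 0.02156994465474128
lota [-0.01 -0.01]
tumbler [-0.09 -0.09]
soap [-6.85 -7.78]
mug [-0.03 -0.08]
brush [-0.04  0.04]
pumice [-0.14 -0.08]
scrub [ 0.15 -0.4 ]
```

Run:
```python
from h import *
for f in('side0','side8'):
    h=cv2.cvtColor(cv2.imread(f'pics/{f}.png'),cv2.COLOR_BGR2HSV); m=cv2.inRange(h,(22,150,100),(34,255,255))[145:168,310:355]; ys,xs=np.where(m); print(f,'soap',xs.mean()+310,ys.mean()+145,len(xs))
s=manip.observe();print(s['time'],s['ft_force'])
manip.job_done()
```

```text
side0 soap 332.71666666666664 155.46666666666667 360
side8 soap 332.89645776566755 155.3841961852861 367
33.225 [-0.7531  0.1324  0.4039]
the job is handed in; nothing more can be done
```

The box is unlocked, and I handed the job in at about 33 s of the 72 s allowed.

- **Dial:** I turned it right to about -0.25 and rested over half a second. Then I turned it left to about +0.345 and rested again.
- **Stop:** I eased it right in small steps until the torque rose, at about -0.91. The extra torque there was about 0.11 N m by the joint reading and about 0.07 N m by the noisier wrist sensor. The two disagree, but both are in the well-seated range and below the 0.2 N m at which the clutch slips. I have no direct reading of the slip.
- **Bolt:** I let go of the dial and drew the bolt about 22 mm with about 2 N, until it met its end stop. Then I released it and moved the arm away. The last pictures show 21.6 mm of post travel, with the bar end clear of the staple.
- **Bystanders:** The pumice, lota, tumbler, mug, brush and scrubber showed no shift in the top view beyond 0.4 pixel. The soap case's top-view check gave a shift of several pixels, probably because the gripper or its shadow was in that part of the picture. In the side view it moved only 0.2 pixel, so I take it as unmoved.

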